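# Lengthen the speaker-pod stand by one hole

### The arm

A 6-joint arm with a two-finger parallel gripper is mounted at the origin on the work surface. World frame = base frame: x ahead of the robot, y to its left, z up, the work surface at z = 0. Lengths are in m, angles in degrees, forces in N, time in s.
With the tool pointing down it reaches from about 0.3 to 0.75 m from the base axis. Payload 8.5 kg.
Tool frame: the origin (TCP) lies midway between the tips of the shut fingers; the grasp point (between the pads) lies 19 mm behind it; z points along the fingers, y is the direction in which the jaws open and shut (so a half turn about z gives the same grasp; the last joint's range is limited). The gripper opens to 85 mm and grips with 20 to 120 N. Pads are 22 mm wide; open, the fingers measure 114 mm over their backs; the gripper's body (76 mm by 85 mm) begins 54 mm behind the grasp point. The pads swing forward as they close: fully open they stand 13 mm farther back than shut.
Start: joints at [-86.992, 21.807, 74.336, -0, 83.858, -12.336], TCP at [0.146, -0.53, 0.231] pointing down, gripper open.
Joint ranges: [-178.18, 178.18], [-50.72, 133.34], [12.68, 142.11], [-81.47, 261.47], [9.98, 163.14], [-165.26, 165.26]. Speed limits (degrees/s): [136.94, 136.94, 180, 180, 180, 180].

### API

Orientations are given as a 3x3 rotation matrix whose columns are the frame's x, y, z axes.
In Python, from rig import env, viewer, ticket gives the robot as it stands. The module is installed in compiled form; this text tells all that it offers.
- The arm moves only by the shell command python3 -m pendant 'ROWS' [FORCE]. ROWS is JSON, a list of rows, each a list of 3 entries, a list of its own where there are three numbers: the shift along the world's x, y, z in mm, then the turn about the world's z in rad, then the opening, from -1 (shut) to 1 (fully open). A call has 1 to 12 rows; each row shifts and turns the pose as measured when the row begins; what a row does not reach is not made up. A row lasts 1/8 s, in which the tool goes at most 62.5 mm and 10.7 degrees, less where a joint would pass 70% of its speed; a pose out of reach is approached as far as the arm can. A call with a gripper value outside its range is refused whole. The fingers move at their own pace and stop on an object; FORCE is the grip in N (left out, the last holds). Time passes only in rows, so rows that do not move let the fingers close. It gives the time, the measured TCP pose, the force and the opening at its end, in the units of the state.
- env.observe(): the state, without advancing time (a new reading comes with each control period).
- viewer.get_image(name): name is "scene" or "top" or "wrist"; returns (picture, depth): 420x560x3 uint8, red, green, blue; 420x560 float32, m along the optical axis (not along the pixel's ray), 0 where there is no reading.
- viewer.camera_params(name): a dict with "fx", "fy", "cx", "cy" (pixels), "D" ([k1, k2, p1, p2, k3] as OpenCV has them; the pictures are not rectified), "rvec" (rotation vector, rad) and "tvec" (3), from world to camera coordinates, as OpenCV has them; the wrist camera has in their place "T_tool_cam" (4x4, takes a point from camera to tool coordinates, whose origin is the TCP and whose axes are the flange's). Camera axes: x right, y down, z forward; pixel columns grow to the right and rows downward; lengths in m; the calibration is good to about 2 mm. A picture is of the moment at which its call begins: read the wrist's pose just before it. camera_params takes no time and is no camera call.
- ticket.close_job(): hands the job in, once; it reports no verdict.
The state is a dict: "time_s": time; "q": joint angles; "qvel": joint speeds; "joint_efforts": joint torques, N m; "position": TCP position; "tool_rot": TCP orientation; "ft_force": force on the tool from outside, world axes, zero at the start; "wrist_torque": the same for the moment, N m; "grip_width": finger opening in m.
Only numpy, scipy, OpenCV 4.12 (cv2) and the standard library are available. Lean on these libraries where they do the work, as an engineer would, in place of code of your own. Each camera call takes 0.05 s, during which the arm holds its last target. There are 200 camera calls.

### The job

The bench stand is one hole too short for the next speaker pod: squeeze its orange snap button flush, slide the aluminium sleeve outwards to make the stand longer, and let the button spring fully out in the very next hole. Slide slowly and gently by feel, never forcing the sleeve against the button, then let go; leave the other things on the bench where they are.

Things in the scene. Friction and masses are not known exactly. Their poses are not given: they have to be found in the camera images.
- stand: Blue steel stand fixed to the bench. Base plate 90 x 290 x 8 mm; a square inner tube runs along y, its axis level, at x = 0, 75 mm above the bench. Origin: centre of the base plate's underside, straight below the axis at the button. z up; +x is the side where the button sticks out; +y along the tube away from the post: sliding the sleeve to +y makes the stand longer.
- post_top (a point): Top of the stand's post (50 x 40 mm, 100 mm high), which holds the inner tube at y = -120 mm of the stand. A black cradle on it rises to about 161 mm above the bench.
- sleeve: Aluminium sleeve 30 mm square, 2 mm wall, on the inner tube (slides along the stand's y, 2 to 3 N friction, 75 mm travel). Axes as the stand's. Origin: on the tube axis at the hole where the button sits at first. Runs from y = -84 to +110 mm. Flat sides at x = +/-15 mm can be pinched from above; 52 mm free below it. Holes 13.5 mm wide in its +x side: at the origin, and two more towards the post.
- sleeve_end (a point): Outer end of the sleeve, on the tube axis, 132 mm in +y from its origin: a black end cap 36 mm square, 22 mm long, with a cradle on it rising 81 mm above the tube axis. Hole pitch: the sleeve's next hole is 25 to 35 mm from the first towards the post; this differs each time, so the sleeve must slide 25 to 35 mm outwards. The last hole is 30 mm beyond.
- snap_button: Orange snap button, 12 mm round, hemispherical end, sprung in the inner tube, pointing to the stand's +x; it never moves along the tube. Origin: tip of the dome. Tip from the tube axis: 21 mm fully out (6 mm proud of the sleeve), 15 mm flush, 13 mm hidden under the wall. Spring 4 N out, 7 N flush. Out, it blocks the sleeve both ways (0.75 mm play).
- button_root (a point): Point 21 mm behind the button's tip. A pad squeezing the button against the sleeve's far side brings it flush; then pulling the sleeve (10 to 20 N for the first 8 mm) rides it over the dome, which stays hidden without pressing. The next hole, if left uncovered, lets it spring out by itself and stop the sleeve dead. The grasp travels with the sleeve.
- woofer_mid (a point): Bystander: small black loudspeaker driver, 96 mm across, 35 mm high, near the stand. Point: its centre, 17 mm up.
- screwdriver_grip (a point): Bystander: red-handled screwdriver lying near the stand. Point: middle of its handle.
- screw_jar_mid (a point): Bystander: clear jar with a black cap, 56 mm across, 60 mm high, near the stand. Point: its centre.
- drink_bottle_mid (a point): Bystander: clear drinking bottle, 66 mm across, 210 mm high. Point: 100 mm up on its axis.
- tape_roll_mid (a point): Bystander: black roll of tape, 100 mm across, 24 mm high. Point: its centre.
- tweeter_pod_mid (a point): Bystander: grey tweeter pod, 72 mm across, 62 mm high. Point: 30 mm up on its axis.
- wrench_grip (a point): Bystander: steel wrench lying flat. Point: middle of its handle.

How it is judged (in metres and radians):
On the way, in this order (a step that is already met when the one before it is completed fails the run):
1. the button is pressed in flush while the sleeve is still at its first hole (x of snap_button in the frame of stand below 0.0165 m and y of sleeve in the frame of stand below 0.004 m), for 0.05 s.
2. the sleeve is slid outwards over the pressed-in button (y of sleeve in the frame of stand above 0.012 m and x of snap_button in the frame of stand below 0.0165 m), for 0.05 s.
At the end, for the whole second after the job is handed in: The button stands fully out again (tip at least 19.5 mm from the tube axis, that is 4.5 mm proud of the sleeve) in the next hole, the sleeve having moved 22 to 38 mm outwards along the stand from its first hole, and at rest (y of sleeve in the frame of stand between 0.022 and 0.038 m and x of snap_button in the frame of stand above 0.0195 m and linear speed of sleeve below 0.005 m/s); the robot touches nothing.
It fails at once if the sleeve is forced against the snap button (more than 30 N between them) (contact force between sleeve and snap_button above 30 N).
It fails at once if a bystander on the bench is moved by more than 30 mm (distance of any of woofer_mid, screwdriver_grip, screw_jar_mid, drink_bottle_mid, tape_roll_mid, tweeter_pod_mid, wrench_grip from where it was at the start of the episode above 0.03 m).
It also fails if it takes over 35 s, if anything falls off the work surface, if the arm or the gripper's body presses on something with over 40 N, if the wrist force passes 120 N, or if a joint passes its speed limit or range.

## Working session

There is one attempt and no reset: what is moved stays moved. The work goes in short steps, Python scripts to look and compute and a shell command to move; the robot and the scene stay as the last step left them, time stands still between calls to the robot, and variables do not carry over. Pictures are saved under pics/ and viewed, about 8 in all and at most 12, crops included, and the job is handed in when it is done.

```bash
mkdir -p pics
cat > h.py <<'E'
import numpy as np, cv2
from rig import env, viewer, ticket
def cam(n):
    p=viewer.camera_params(n); K=np.array([[p['fx'],0,p['cx']],[0,p['fy'],p['cy']],[0,0,1]]); D=np.array(p['D'],float)
    if n=='wrist':
        s=env.observe(); T=np.eye(4); T[:3,:3]=s['tool_rot']; T[:3,3]=s['position']; M=T@np.array(p['T_tool_cam']); return K,D,M[:3,:3],M[:3,3]
    R=cv2.Rodrigues(np.array(p['rvec'],float))[0]; return K,D,R.T,-R.T@np.array(p['tvec'],float).ravel()
def ray(c,uv):
    K,D,R,o=c; u=cv2.undistortPoints(np.array(uv,float).reshape(-1,1,2),K,D).reshape(-1,2)
    return o,(R@np.c_[u,np.ones(len(u))].T).T
def plane(c,uv,z):
    o,d=ray(c,uv); return o+d*((z-o[2])/d[:,2])[:,None]
def pts(c,uv,dep):
    o,d=ray(c,uv); return o+d*np.array(dep)[:,None]
E
python3 - <<'E'
from h import *
for n in('scene','top'):
    c=cam(n); im,d=viewer.get_image(n); np.savez(n+'.npz',im=im,d=d); cv2.imwrite(f'pics/{n}1.png',im[:,:,::-1])
    hsv=cv2.cvtColor(im,cv2.COLOR_RGB2HSV)
    m=cv2.inRange(hsv,(5,150,120),(20,255,255)); k,l,st,ce=cv2.connectedComponentsWithStats(m)
    for i in range(1,k):
        if st[i,4]>5:
            v,u=np.where(l==i); ok=d[v,u]>0; print(n,st[i],ce[i],np.median(pts(c,np.c_[u,v][ok],d[v,u][ok]),axis=0) if ok.any() else '')
    print(n,c[3])
s=env.observe(); print(s['position'],s['tool_rot'],s['grip_width'],s['ft_force'])
E
```

```text
scene [  4 272   6  16  21] [  6.9047619  278.66666667] [ 0.4969662  -0.66460076  0.07781355]
scene [  0 298  15  31 200] [  5.985 315.455] [ 0.66134929 -0.66368577  0.11057886]
scene [ 1.44320675 -0.4711814   0.81624696]
top [545 168  10  10  74] [549.81081081 172.82432432] [ 0.65276144 -0.66903549  0.15428247]
top [531 176   2   4   6] [531.5 177.5] [ 0.66312542 -0.67567632  0.04747889]
top [534 222   9   6  13] [537.07692308 224.46153846] [ 0.53775632 -0.69555242  0.00581063]
top [ 0.39847662 -0.02147335  1.29623847]
[ 0.1455155  -0.53013507  0.23079714] [[ 9.64371430e-01  2.64551964e-01 -5.90742874e-05]
 [ 2.64551822e-01 -9.64370629e-01  1.27375984e-03]
 [ 2.80006160e-04 -1.24400581e-03 -9.99999187e-01]] 0.08564006894315222 [ 0.22165461 -0.35712709  0.14360089]
```

View pics/scene1.png

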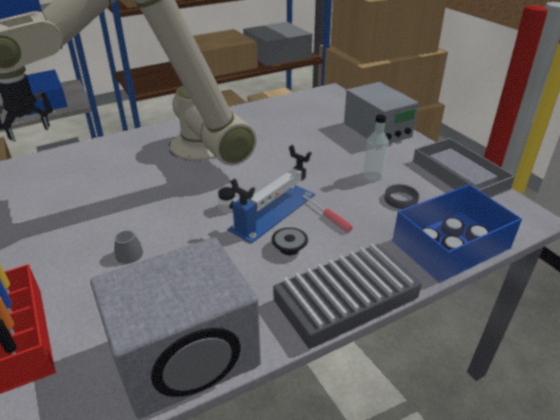

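View pics/top1.png

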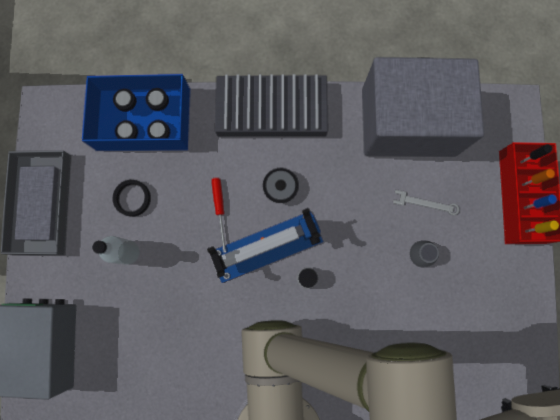

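The scene view shows the stand with its post at (245,215), its outer end at (300,165), and the screwdriver and woofer near its +x side. In the top view the post is at (312,228), the sleeve end at (218,262), and the jar at (308,278) on the -x side.

Run:
```python
from h import *
t=np.load('top.npz'); im,d=t['im'],t['d']; c=cam('top')
hsv=cv2.cvtColor(im,cv2.COLOR_RGB2HSV)
v,u=np.mgrid[0:420,0:560]; P=pts(c,np.c_[u.ravel(),v.ravel()],d.ravel()).reshape(420,560,3)
roi=np.zeros((420,560),bool); roi[195:300,195:340]=1
bl=roi&(cv2.inRange(hsv,(100,120,40),(125,255,255))>0)
low=bl&(P[...,2]<0.03)
vv,uu=np.where(low); X=plane(c,np.c_[uu,vv],0.008)
r=cv2.minAreaRect((X[:,:2]*1000).astype(np.float32)); print('base',r)
al=roi&(P[...,2]>0.08)&(P[...,2]<0.1)&(hsv[...,1]<60)&(hsv[...,2]>110)
vv,uu=np.where(al); X=plane(c,np.c_[uu,vv],0.09); r=cv2.minAreaRect((X[:,:2]*1000).astype(np.float32)); print('sleeve',len(X),r,np.median(P[al][:,2]))
pc=X[:,:2].mean(0); w,V=np.linalg.eigh(np.cov(X[:,:2].T)); print(pc,V[:,1],np.degrees(np.arctan2(V[1,1],V[0,1])))
b=roi&(P[...,2]>0.11); print('high', [ (P[b&s].mean(0)) for s in (u<260,u>=260)])
a=im[195:300,195:340]; cv2.imwrite('pics/c1.png',cv2.resize(a[:,:,::-1],None,fx=5,fy=5,interpolation=cv2.INTER_CUBIC))
s=np.load('scene.npz')['im'][140:245,215:335]; cv2.imwrite('pics/c2.png',cv2.resize(s[:,:,::-1],None,fx=5.6,fy=5.6,interpolation=cv2.INTER_CUBIC))
```

```text
base ((484.7151184082031, 33.59532165527344), (88.74020385742188, 287.6341247558594), 21.898319244384766)
sleeve 828 ((480.0441589355469, 45.51611328125), (30.1303768157959, 193.30596923828125), 22.0584659576416) 0.09091233483746874
[0.48435472 0.0350771 ] [-0.37172422  0.92834321] 111.8219934656672
high [array([0.43712213, 0.13090195, 0.24191889]), array([ 0.51606663, -0.07067505,  0.27895788])]
```

View pics/c1.png

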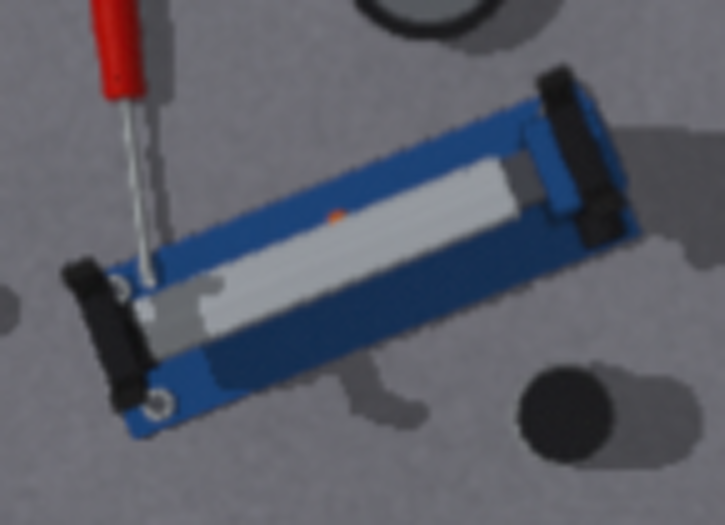

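View pics/c2.png

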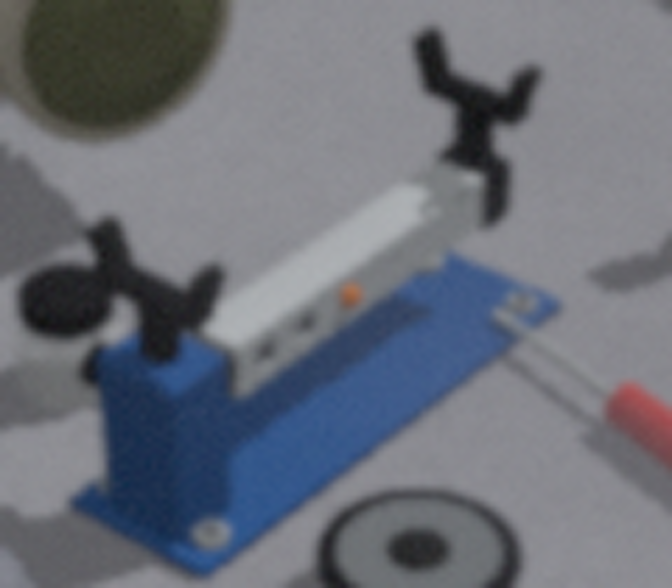

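```bash
python3 -m pendant '[[[28,47,0],0.14,1],[[28,47,0],0.14,1],[[28,47,0],0.14,1],[[28,47,0],0.14,1],[[28,47,0],0.14,1],[[28,47,0],0.14,1],[[28,47,0],0.14,1],[[28,47,0],0.14,1],[[28,47,0],0.14,1],[[28,47,0],0.14,1],[[28,47,0],0.14,1],[[28,47,0],0.14,1]]' 40
cat > rel.py <<'E'
from h import *
S=np.array([484.8,33.5]); a=np.radians(22); ex=np.array([np.cos(a),np.sin(a)]); ey=np.array([-ex[1],ex[0]])
def rel(s=None):
    s=s or env.observe(); p=np.array(s['position'])*1000; r=np.array(s['tool_rot'])[:,1]; f=np.array(s['ft_force'])
    ang=(np.degrees(np.arctan2(r[1],r[0]))-22+90)%180-90
    tgt=S-2*ey; print('t',round(s['time_s'],2),'stand x,y,z',((p[:2]-S)@ex).round(1),((p[:2]-S)@ey).round(1),p[2].round(1),'to go world',(tgt-p[:2]).round(1),'turn rad',np.radians(-ang).round(3),'F ex,ey,z',(f[:2]@ex).round(1),(f[:2]@ey).round(1),f[2].round(1),'w',round(s['grip_width']*1000,1))
E
python3 -c "from rel import *; rel()"
```

```text
time_s: 1.6
position: [0.4865, 0.0517, 0.2278]
tool_rot: [[-0.413, 0.911, -0.005], [0.911, 0.413, -0.0], [0.002, -0.005, -1.0]]
ft_force: [0.5, -1.5, 0.3]
grip_width: 0.0855
t 1.6 stand x,y,z 8.4 16.2 227.8 to go world [ -0.9 -20. ] turn rad -0.041 F ex,ey,z -0.1 -1.6 0.3 w 85.5
```

```bash
python3 -m pendant '[[[-1,-20,-40],-0.041,0.6],[[0,0,-10],0,0.3]]' >/dev/null
python3 - <<'E'
from rel import *
rel(); c=cam('wrist'); im,d=viewer.get_image('wrist'); np.savez('w.npz',im=im,d=d); cv2.imwrite('pics/w1.png',im[:,:,::-1])
hsv=cv2.cvtColor(im,cv2.COLOR_RGB2HSV); m=cv2.inRange(hsv,(5,140,100),(20,255,255)); k,l,st,ce=cv2.connectedComponentsWithStats(m)
def loc(X): return np.c_[(X[:,:2]*1000-S)@ex,(X[:,:2]*1000-S)@ey].round(1)
for i in range(1,k):
    if st[i,4]>10: print(st[i],ce[i],loc(plane(c,[ce[i]],.075)))
P=pts(c,np.stack(np.meshgrid(range(560),range(420)),-1).reshape(-1,2),d.ravel()).reshape(420,560,3)
al=(P[...,2]>.08)&(P[...,2]<.1)&(hsv[...,1]<60)&(hsv[...,2]>100); v,u=np.where(al)
X=loc(plane(c,np.c_[u,v],.09)); print('sleeve top',len(X),np.median(P[al][:,2]))
for y in range(-80,120,20):
    q=X[abs(X[:,1]-y)<2,0]
    if len(q): print(y,np.percentile(q,[2,98]).round(1))
E
```

```text
t 1.85 stand x,y,z 2.7 1.3 176.6 to go world [-1.3 -4.1] turn rad -0.009 F ex,ey,z -0.5 -0.9 1.4 w 55.8
[301 208   6  14  59] [303.6779661  214.61016949] [[18.4 -1.5]]
sleeve top 14326 0.09095455624081092
-80 [-14.7  13.6]
-60 [-14.2  14.9]
-40 [-13.5  14.1]
-20 [-14.5  14.3]
0 [-14.   14.7]
20 [-13.7  14.7]
40 [-14.2  14.3]
60 [-14.  14.]
80 [-14.6  14.3]
100 [-14.2  14.2]
```

View pics/w1.png

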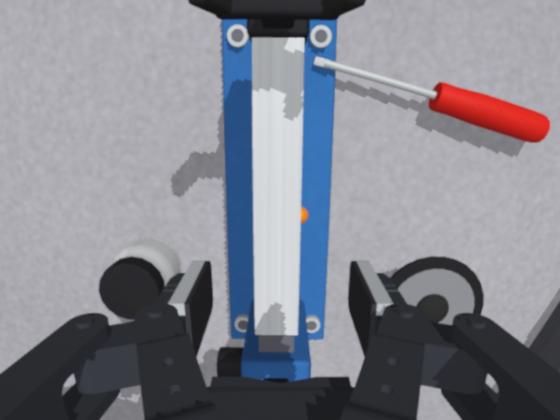

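The picture shows the sleeve running vertically at column 275, with the button at (304,215) and the post at the bottom. The fingers are clear of the jar and the woofer.

```bash
python3 -m pendant '[[[-1,-4.5,-20],-0.009,0.3],[[0,0,-30],0,0.3],[[0,0,-30],0,0.3],[[0,0,-25],0,0.3],[[0,0,0],0,0.3]]' >/dev/null;python3 -c "from rel import *; rel()"
```

```text
t 2.52 stand x,y,z 2.4 -4.7 74.5 to go world [-3.2  1.6] turn rad 0.003 F ex,ey,z 0.2 1.0 0.1 w 55.6
```

```bash
python3 -m pendant '[[[-3.2,1,-10],0.003,0.3],[[0,0,-8],0,0.3],[[0,0,0],0,0.3]]' >/dev/null;python3 -c "from rel import *; rel()"
```

```text
t 2.9 stand x,y,z 0.9 -3.3 58.2 to go world [-1.3  0.9] turn rad 0.0 F ex,ey,z 0.2 -0.0 0.3 w 55.4
```

```bash
python3 -m pendant '[[[-1.3,0.3,-4],0,0.3],[[0,0,0],0,0.1],[[0,0,0],0,-0.2],[[0,0,0],0,-0.2]]' 40 >/dev/null;python3 -c "from rel import *; rel()"; python3 -m pendant '[[[0,0,0],0,-0.5],[[0,0,0],0,-1],[[0,0,0],0,-1],[[0,0,0],0,-1]]' 50 >/dev/null;python3 -c "from rel import *; rel()"
```

```text
t 3.4 stand x,y,z 2.0 -3.0 55.3 to go world [-2.2  0.2] turn rad 0.0 F ex,ey,z 4.1 2.6 -2.9 w 34.3
t 3.9 stand x,y,z 0.4 -2.8 55.7 to go world [-0.7  0.6] turn rad -0.001 F ex,ey,z 1.4 -0.1 1.8 w 29.3
```

```bash
for i in 1; do python3 -m pendant '[[[-0.4,0.9,0],0,-1],[[-0.4,0.9,0],0,-1]]' 50 >/dev/null;python3 -c "from rel import *; rel()"; done; python3 -m pendant '[[[-0.6,1.4,0],0,-1],[[-0.6,1.4,0],0,-1]]' >/dev/null;python3 -c "from rel import *; rel()"
```

```text
t 4.15 stand x,y,z 0.4 -2.2 55.8 to go world [-0.5  0.1] turn rad -0.001 F ex,ey,z 1.4 -4.7 -0.4 w 29.2
t 4.4 stand x,y,z 0.4 -0.7 55.7 to go world [ 0.1 -1.4] turn rad -0.0 F ex,ey,z 0.1 -5.6 -0.5 w 29.7
```

```bash
for i in 1; do python3 -m pendant '[[[-0.6,1.4,0],0,-1],[[-0.6,1.4,0],0,-1]]' >/dev/null;python3 -c "from rel import *; rel()"; python3 -m pendant '[[[-0.6,1.4,0],0,-1],[[-0.6,1.4,0],0,-1]]' >/dev/null;python3 -c "from rel import *; rel()"; python3 -m pendant '[[[-0.6,1.4,0],0,-1],[[-0.6,1.4,0],0,-1]]' >/dev/null;python3 -c "from rel import *; rel()"; done
```

```text
t 4.65 stand x,y,z 0.5 0.5 55.8 to go world [ 0.5 -2.5] turn rad -0.0 F ex,ey,z -0.0 -8.9 -2.3 w 29.5
t 4.9 stand x,y,z 0.5 0.9 55.8 to go world [ 0.6 -2.8] turn rad 0.0 F ex,ey,z -1.4 -10.9 -2.2 w 29.4
t 5.15 stand x,y,z 0.4 1.0 55.7 to go world [ 0.7 -2.9] turn rad 0.001 F ex,ey,z -2.0 -11.6 -2.8 w 29.4
```

```bash
python3 -m pendant '[[[-0.8,1.9,0],0,-1],[[-0.8,1.9,0],0,-1]]' >/dev/null;python3 -c "from rel import *; rel()"; python3 -m pendant '[[[-0.8,1.9,0],0,-1],[[-0.8,1.9,0],0,-1]]' >/dev/null;python3 -c "from rel import *; rel()"; python3 -m pendant '[[[-0.9,2.2,0],0,-1],[[-0.9,2.2,0],0,-1]]' >/dev/null;python3 -c "from rel import *; rel()"
```

```text
t 5.4 stand x,y,z 0.5 1.4 55.8 to go world [ 0.8 -3.3] turn rad 0.001 F ex,ey,z -2.0 -15.4 -2.2 w 29.8
t 5.65 stand x,y,z 0.5 2.0 55.8 to go world [ 1.1 -3.9] turn rad 0.002 F ex,ey,z -1.0 -10.9 -1.9 w 29.1
t 5.9 stand x,y,z 0.4 4.9 55.8 to go world [ 2.2 -6.5] turn rad 0.003 F ex,ey,z 1.1 -6.8 0.2 w 29.2
```

```bash
python3 -m pendant '[[[-0.6,1.4,0],0,-1],[[-0.6,1.4,0],0,-1]]' >/dev/null;python3 -c "from rel import *; rel()"; python3 -m pendant '[[[-0.6,1.4,0],0,-1],[[-0.6,1.4,0],0,-1]]' >/dev/null;python3 - <<'E'
from rel import *
rel(); im,d=viewer.get_image('scene'); s=im[140:245,215:335]; cv2.imwrite('pics/c3.png',cv2.resize(s[:,:,::-1],None,fx=5.6,fy=5.6,interpolation=cv2.INTER_CUBIC))
E
```

```text
t 6.15 stand x,y,z 0.4 6.7 55.8 to go world [ 2.8 -8.2] turn rad 0.003 F ex,ey,z -0.4 -5.3 -0.9 w 29.2
t 6.4 stand x,y,z 0.4 8.4 55.7 to go world [ 3.5 -9.8] turn rad 0.003 F ex,ey,z 0.5 -7.2 -2.1 w 29.3
```

View pics/c3.png

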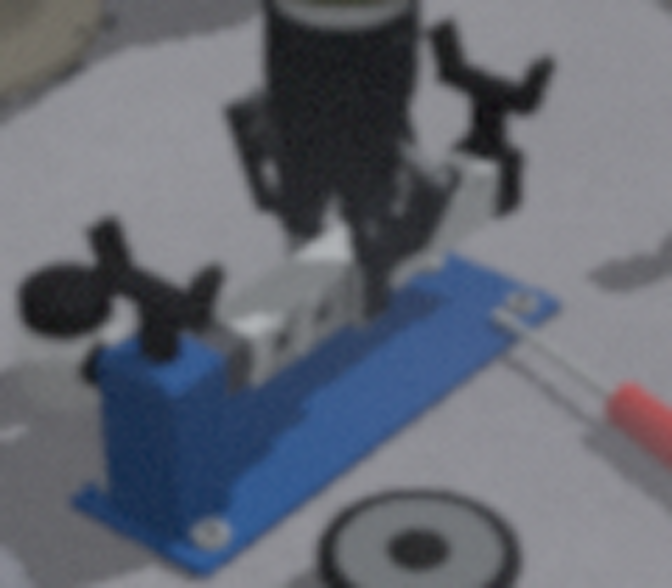

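The sleeve has moved with the gripper: its cradle and inner end both shifted. The next hole, at (322,312), is uncovered, and the button is hidden.

```bash
for k in 1 ; do python3 -m pendant '[[[-0.6,1.4,0],0,-1],[[-0.6,1.4,0],0,-1],[[-0.6,1.4,0],0,-1],[[-0.6,1.4,0],0,-1]]' 30 >/dev/null;python3 -c "from rel import *; rel()"; python3 -m pendant '[[[-0.6,1.4,0],0,-1],[[-0.6,1.4,0],0,-1],[[-0.6,1.4,0],0,-1],[[-0.6,1.4,0],0,-1]]' >/dev/null;python3 -c "from rel import *; rel()"; python3 -m pendant '[[[-0.6,1.4,0],0,-1],[[-0.6,1.4,0],0,-1],[[-0.6,1.4,0],0,-1]]' >/dev/null;python3 -c "from rel import *; rel()"; done
```

```text
t 6.95 stand x,y,z 0.4 12.8 55.7 to go world [  5.2 -13.9] turn rad 0.003 F ex,ey,z 1.2 -5.1 0.2 w 29.6
t 7.45 stand x,y,z 0.4 17.2 55.8 to go world [  6.8 -18. ] turn rad 0.003 F ex,ey,z -0.2 -7.6 -0.1 w 29.6
t 7.83 stand x,y,z 0.4 20.5 55.8 to go world [  8. -21.] turn rad 0.003 F ex,ey,z 1.1 -5.2 -1.2 w 29.5
```

Travel is now about 23 mm, so I'll go in short calls from here.

```bash
for k in 1 ; do python3 -m pendant '[[[-0.5,1.2,0],0,-1],[[-0.5,1.2,0],0,-1],[[-0.5,1.2,0],0,-1]]' >/dev/null;python3 -c "from rel import *; rel()"; python3 -m pendant '[[[-0.5,1.2,0],0,-1],[[-0.5,1.2,0],0,-1],[[-0.5,1.2,0],0,-1]]' >/dev/null;python3 -c "from rel import *; rel()"; python3 -m pendant '[[[-0.5,1.2,0],0,-1],[[-0.5,1.2,0],0,-1],[[-0.5,1.2,0],0,-1]]' >/dev/null;python3 -c "from rel import *; rel()"; done
```

```text
t 8.2 stand x,y,z 0.4 24.2 55.8 to go world [  9.4 -24.5] turn rad 0.004 F ex,ey,z 1.5 -2.3 -0.4 w 29.7
t 8.57 stand x,y,z 0.4 28.9 55.8 to go world [ 11.2 -28.8] turn rad 0.003 F ex,ey,z 0.8 -2.6 1.0 w 29.3
t 8.95 stand x,y,z 0.4 30.1 55.8 to go world [ 11.7 -29.9] turn rad 0.002 F ex,ey,z -0.8 -12.7 -2.2 w 29.2
```

The sleeve seems to have stopped: force is up to 12.7 N at about 33 mm of travel. I'll look before letting go.

```bash
python3 -m pendant '[[[0,0,0],0,-1],[[0,0,0],0,-1]]' >/dev/null
python3 - <<'E'
from rel import *
rel(); im,d=viewer.get_image('scene'); s=im[140:245,215:335]; cv2.imwrite('pics/c4.png',cv2.resize(s[:,:,::-1],None,fx=5.6,fy=5.6,interpolation=cv2.INTER_CUBIC))
E
```

```text
t 9.2 stand x,y,z 0.4 29.7 55.8 to go world [ 11.5 -29.5] turn rad 0.002 F ex,ey,z 1.2 -2.2 -0.2 w 29.6
```

View pics/c4.png

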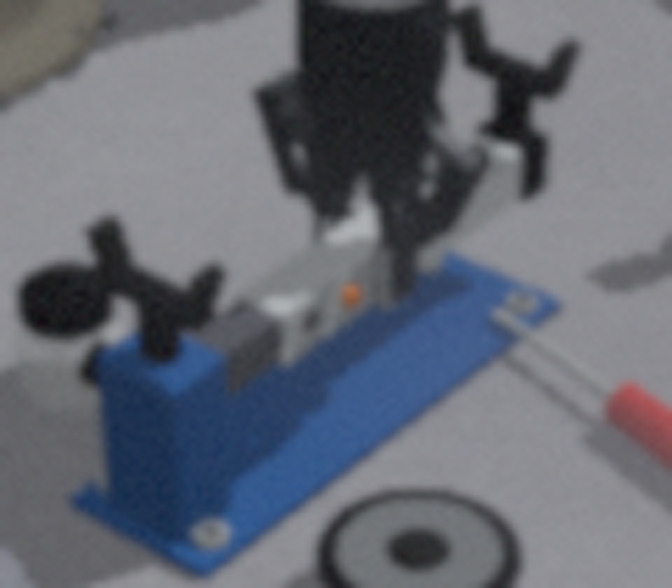

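The button shows orange again at (352,294), sitting in the next hole. I'll let go and lift.

```bash
python3 -m pendant '[[[0,0,0],0,-0.2],[[0,0,0],0,0.1],[[0,0,0],0,0.3],[[0,0,0],0,0.3],[[0,0,30],0,0.3],[[0,0,50],0,0.3],[[0,0,50],0,0.3],[[0,0,50],0,0.3],[[0,0,0],0,0.3],[[0,0,0],0,0.3]]' >/dev/null
python3 - <<'E'
from rel import *
rel(); c=cam('wrist'); im,d=viewer.get_image('wrist'); hsv=cv2.cvtColor(im,cv2.COLOR_RGB2HSV)
m=cv2.inRange(hsv,(5,140,100),(20,255,255)); v,u=np.where(m>0); X=plane(c,np.c_[u,v],.075)[:,:2]*1000-S
print('orange n',len(u),'x',np.percentile(X@ex,[2,98]).round(1),'y',(X@ey).mean().round(1))
c=cam('top'); im,d=viewer.get_image('top'); h=cv2.cvtColor(im,cv2.COLOR_RGB2HSV)
P=pts(c,np.stack(np.meshgrid(range(560),range(420)),-1).reshape(-1,2),d.ravel()).reshape(420,560,3); L=P[...,:2]*1000-S
al=(P[...,2]>.08)&(P[...,2]<.1)&(h[...,1]<60)&(h[...,2]>100)&(abs(L@ex)<20)&(abs(L@ey)<200)
v,u=np.where(al); Y=(plane(c,np.c_[u,v],.09)[:,:2]*1000-S)@ey; print('sleeve y',np.percentile(Y,[0.5,99.5]),'was about -84..110')
s,_=viewer.get_image('scene'); s=s[125:250,200:360]; a=cv2.resize(s,(640,500),interpolation=cv2.INTER_CUBIC); cv2.imwrite('pics/end.png',a[:,:,::-1])
E
```

```text
t 10.5 stand x,y,z -1.1 31.4 240.4 to go world [ 13.5 -30.5] turn rad 0.002 F ex,ey,z 0.3 0.5 -0.1 w 55.2
orange n 30 x [17.6 20.3] y -1.5
sleeve y [-50.52481276 142.50222014] was about -84..110
```

View pics/end.png

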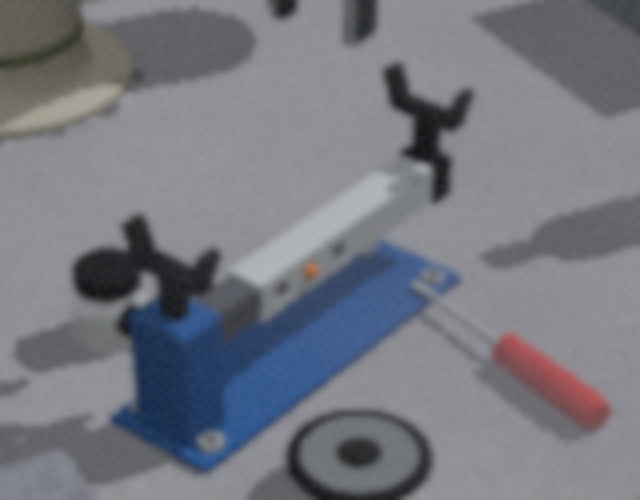

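The orange button is in the middle hole at (312,270), with an empty hole on each side, and the bystanders in view haven't moved. Handing in.

```bash
python3 -c "from h import *; print(ticket.close_job())"
```

```text
the job is handed in; nothing more can be done
None
```

The stand is one hole longer and the job is handed in at about 10.7 s on the robot's clock; no verdict was reported. I pinched the button flush at the first hole, slid the sleeve slowly outwards until it stopped in the next hole, then let go and lifted clear.

- **Sleeve travel:** it moved about 33 mm outwards, by both the top camera (ends now at -50 and +142 mm, about -84 and +110 before) and the gripper's travel.
- **Button:** it stands in the middle hole, with an empty hole on each side. The wrist camera puts the visible orange out to about 20.3 mm from the tube axis, above the 19.5 mm needed. That reading is only good to about 2 mm.
- **Forces:** the highest wrist reading along the slide was about 15 N, while riding over the dome, and 12.7 N at the stop. I read the force only between moves, and the contact force on the button itself was not measured.
- **Bystanders:** the screwdriver, woofer and jar look unmoved in the final view. I did not measure any bystander or check the others again, but the arm never went near them.
- **Clear of contact:** after lifting, the gripper was well above the stand and the wrist read about zero.

One small disagreement: the wrist camera put the button 1.5 mm towards the post from where my stand fit had it, within calibration. I placed the grasp to allow for that.

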